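# Prise open a flip-top specimen jar at the grossing bench

## Robot

A 6-joint arm with a two-finger parallel gripper is mounted at the origin on the work surface. World frame = base frame: x ahead of the robot, y to its left, z up, the work surface at z = 0. Lengths are in m, angles in degrees, forces in N, time in s.
With the tool pointing down it reaches from about 0.35 to 0.975 m from the base axis. Payload 17.4 kg.
Tool frame: the origin (TCP) lies at the very end of the fingers, on their centre line; the grasp point (between the pads) lies 19 mm behind it; z points along the fingers, y is the direction in which the jaws open and shut (so a half turn about z gives the same grasp; the last joint's range is limited). The gripper opens to 85 mm and grips with 20 to 120 N. Pads are 22 mm wide; open, the fingers measure 114 mm over their backs; the gripper's body (76 mm by 85 mm) begins 54 mm behind the grasp point. The pads swing forward as they close: fully open they stand 13 mm farther back than shut.
Start: joints at [-77.223, 6.646, 82.598, -0, 90.757, -2.166], TCP at [0.174, -0.652, 0.231] pointing down, gripper open.
Joint ranges: [-162.19, 162.19], [-47.58, 125.68], [4.15, 143.07], [-65.23, 245.23], [0.69, 171.88], [-170.13, 170.13]. Speed limits (degrees/s): [108.29, 108.29, 127.2, 180, 180, 180].

## Interface

Orientations are given as a 3x3 rotation matrix whose columns are the frame's x, y, z axes.
In Python, from workcell import r, eoat, imaging, job gives the robot as it stands. Calls block until the motion is done:
- r.move_ptp(position, orientation): joint-space move of the TCP to a pose.
- r.movel(position, rotation=None, rate=0.15, guard=None): straight line of the TCP; rotation=None keeps the orientation; rate is the mean speed in m/s. With guard (N) it stops when the force on the tool has changed by that much, and returns True; else False.
- r.move_j(angles): joint-space move.
- eoat.release() and eoat.grasp(f_grip=None): open the fingers fully, or close them until they stop; f_grip is the grip in N (None keeps the last).
- r.pause(seconds).
- r.solve_ik(position, orientation): joint angles nearest the present ones, or None.
- r.state(): the state.
- imaging.read_camera(name): name is "scene" or "top"; returns (picture, depth): 384x512x3 uint8, red, green, blue; 384x512 float32, m along the optical axis (not along the pixel's ray), 0 where there is no reading.
- imaging.get_calibration(name): a dict with "fovy" (degrees; the focal length in pixels is half the picture's height over the tangent of half this angle, whatever the lens; pixels are square), "cx", "cy" (the principal point, pixels), "position" and "rotation" of the camera in the world. Camera axes: x right, y up, looking along -z (the intrinsics and any distortion apply to the point x, -y, -z); pixel columns grow to the right and rows downward; lengths in m; the calibration is good to about 2 mm. A picture is of the moment at which its call begins. get_calibration takes no time and is no camera call.
A pose or a line that the arm cannot do raises r.MotionError and nothing moves.
- job.hand_in(): hands the job in, once; it reports no verdict.
The state is a dict: "t": time; "qpos": joint angles; "joint_velocities": joint speeds; "joint_torque": joint torques, N m; "tcp_pos": TCP position; "ee_rot": TCP orientation; "force": force on the tool from outside, world axes, zero at the start; "torque": the same for the moment, N m; "gripper_width": finger opening in m.
Only numpy, scipy, OpenCV 4.12 (cv2) and the standard library are available. Lean on these libraries where they do the work, as an engineer would, in place of code of your own. Each camera call takes 0.05 s, during which the arm holds its last target. There are 200 camera calls.

## Task

Prise up the snap-shut lid of the yellow-labelled specimen jar with the flat blade of the blue-handled opener, working gently: feel the blade in under the lid's lip and lever it, do not ram or force it, and do not pull the lid up with the gripper while it is still snapped shut. Then swing that lid right back, well past upright, so that it stays open. Lay the opener down flat on the white cutting board without dropping it; the other two jars stay shut and everything else stays where it is.

Things in the scene. Friction and masses are not known exactly. Their poses are not given: they have to be found in the camera images.
- opener: Lid opener lying on the board: blue handle 100 mm long (x -50 to 50), 16 wide, 18 tall, steel ferrule 18 wide and 12 tall to x = 60, then a flat steel blade 18 wide, 2 thick (z 8 to 10) with a square tip at x = 125 mm. Origin: centre of the handle's underside; +x to the tip, z up. About 90 g, balanced some 35 mm ahead of the origin.
- opener_tip (a point): Middle of the opener's blade tip, 125 mm ahead of and 9 mm above the opener's origin; x forward along the blade.
- holder_yellow: Fixed rubber cup, 92 mm wide, 34 mm tall, gripping the jar to open: white, yellow band, yellow disc on its lid. Origin: centre of the cup's underside, z up, front = -x; jar concentric, axes alike. The jar was pushed in by hand: its foot is somewhere from 3 to 19 mm above this origin (not reported; feel for it). Sizes of the jar: see lid_yellow and holder_green.
- lid_yellow (a joint): Yellow lid's angle, rad: 0 shut, 1.57 upright, 1.95 stop. Lid: 96 mm disc, 4 mm thick, centred on the jar, underside 96 mm above the jar's foot; hinge axis along y at x = +50, 98 mm above the foot. A snap catch holds the front: up to 13 N at the lip, falling off as it rises, gone at 3.5 mm of lift; the lid springs to about 0.08 and then its stiff hinge (0.025 N m) keeps it where it is left.
- lid_green (a joint): Green jar's lid angle, rad, 0 shut.
- lid_red (a joint): Red jar's lid angle, rad, 0 shut.
- board: White plastic cutting board, fixed, 260 by 260 mm, 12 mm thick. Origin: centre of its underside, z up.
- forceps: Steel forceps, 100 mm long, lying near the board's left (+y) edge. Leave alone.
- ink_black: Small black ink bottle, 32 mm wide, 50 mm tall, behind the stand. Leave alone.
- ink_green: The same with a green cap. Leave alone.
- cassette_a: Yellow tissue cassette 40 x 28 x 8 mm. Leave alone.
- cassette_b: Another yellow tissue cassette. Leave alone.
- ruler: Steel ruler, 300 mm, flat on the bench right of the stand. Leave alone.
- sample_pot: Clear sample pot with white cap, 56 mm wide, 60 mm tall, behind the stand. Leave alone.
- holder_green: Like cup with a jar with green band and disc: keep it shut. All jars: wall 40 mm outside radius, rim 95.5 mm above the foot. A flat prising lug 44 mm wide juts out in front to x = -56, its top 92 mm above the foot. The lid's lip is at x = -48, 4 mm above the lug: lay the blade on the 8 mm of lug before the lip, slide it in (the slot ends at the wall) and lever on the lug's edge.
- holder_red: Like cup with the jar with red band and disc: keep it shut.
- stand: Fixed steel base plate, 110 (x) by 384 mm (y), 6 mm thick, folded up 30 mm at its two ends; the three cups stand on it in a row along y, 125 mm apart, in any order. Origin: centre of its underside, front = -x.
There are look-alikes about, which are no part of the job. What is meant by the opener is not orange or pink, and is the smaller of those in its own colour.

How it is judged (in metres and radians):
On the way, in this order (a step that is already met when the one before it is completed fails the run):
1. the yellow jar's lid has come free of its catch with the opener's blade at its lip (value of joint lid_yellow above 0.05 rad and horizontal distance between opener_tip and holder_yellow below 0.055 m), for 0.05 s.
2. the yellow jar's lid is swung back past upright (value of joint lid_yellow above 1.6 rad), for 0.1 s.
At the end, for the whole second after the job is handed in: The yellow jar's lid stands open past upright (more than 1.6 rad), the green and red lids are shut (under 0.03 rad), and the opener lies level at rest on the white board (the middle of its handle over the board, within 22 mm of its top face and within 7 degrees of level) (value of joint lid_yellow above 1.6 rad and value of joint each of lid_green, lid_red below 0.03 rad and x of opener in the frame of board between -0.13 and 0.13 m and y of opener in the frame of board between -0.13 and 0.13 m and z of opener in the frame of board below 0.034 m and angle between opener's own x axis and vertical between 1.45 and 1.69 rad and linear speed of opener below 0.02 m/s); the robot touches nothing.
It fails at once if the gripper or arm pushes on the yellow jar's lid while it is still snapped shut (value of joint lid_yellow below 0.05 rad and contact force between any of the arm, the fingers and lid_yellow_c0 above 2 N).
It fails at once if another jar's lid is opened (value of joint any of lid_green, lid_red above 0.05 rad).
It fails at once if the opener is dropped (linear speed of opener above 0.7 m/s and contact force between the fingers and opener below 0.05 N).
It fails at once if a bystander is pushed more than 20 mm (distance of any of forceps, ink_black, ink_green, cassette_a, cassette_b, ruler, sample_pot from where it was at the start of the episode above 0.02 m).
It fails at once if the blade is forced against the yellow jar's lid with over 25 N (contact force between opener and lid_yellow_c0 above 25 N).
It also fails if it takes over 61 s, if anything falls off the work surface, if the arm or the gripper's body presses on something with over 40 N, if the wrist force passes 120 N, or if a joint passes its speed limit or range.

## Working session

There is one attempt and no reset: what is moved stays moved. The work goes in short steps, each a Python script; the robot and the scene stay as the last script left them, time stands still between calls to the robot, and variables do not carry over. Pictures are saved under pics/ and viewed, about 8 in all and at most 12, crops included, and the job is handed in when it is done.

```bash
ls; mkdir -p pics; python3 - <<'E'
from workcell import r, eoat, imaging, job
import cv2, numpy as np
for n in ("scene","top"):
    p,d=imaging.read_camera(n); c=imaging.get_calibration(n); print(n,c, d.min(), d.max())
    cv2.imwrite(f"pics/{n}0.png",cv2.resize(p[:,:,::-1],(800,600),interpolation=cv2.INTER_CUBIC)); np.savez(f"{n}0.npz",p=p,d=d)
s=r.state(); print(s["t"],s["tcp_pos"],s["force"],s["ee_rot"])
E
```

```text
pics
scene {'fovy': 52.268001393637675, 'cx': 250.58487432697487, 'cy': 192.74271324768006, 'position': array([1.07676247, 0.74874541, 0.9541671 ]), 'rotation': array([[-0.76194032, -0.44677655,  0.46886849],
       [ 0.64764115, -0.52875532,  0.54861531],
       [ 0.00280825,  0.72167065,  0.69223088]])} 0.0 3.7122118
top {'fovy': 48.9863844496578, 'cx': 257.21684045211265, 'cy': 189.39299727908696, 'position': array([0.32894012, 0.06475185, 1.68067901]), 'rotation': array([[ 0.00345624,  0.99649238, -0.08361215],
       [-0.99997899,  0.00390257,  0.00517514],
       [ 0.00548329,  0.08359251,  0.99648493]])} 0.0 2.560605
0.1 [ 0.17400612 -0.6520185   0.23065652] [ 0.50946438  0.19388655 -0.24873765] [[ 9.66188632e-01  2.57836179e-01 -1.76874244e-04]
 [ 2.57836226e-01 -9.66188126e-01  9.92961298e-04]
 [ 8.51275529e-05 -1.00499251e-03 -9.99999491e-01]]
```

View pics/scene0.png

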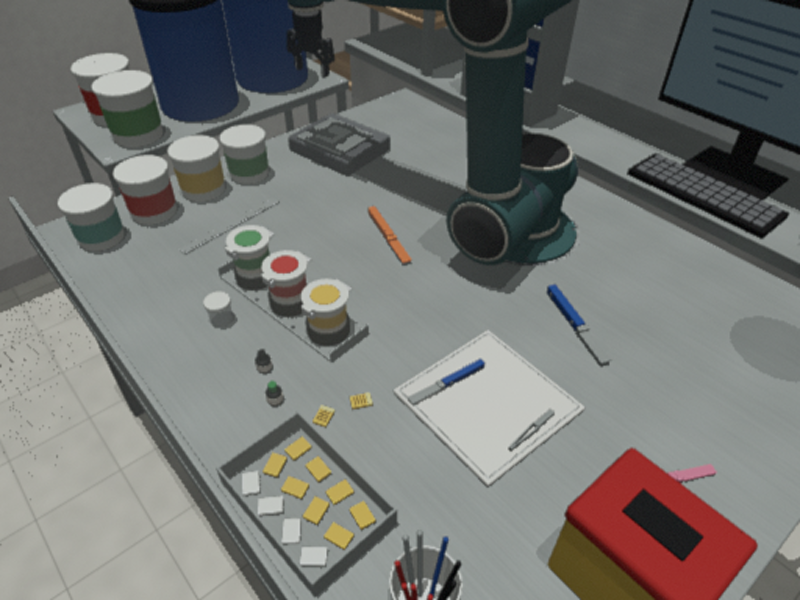

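View pics/top0.png

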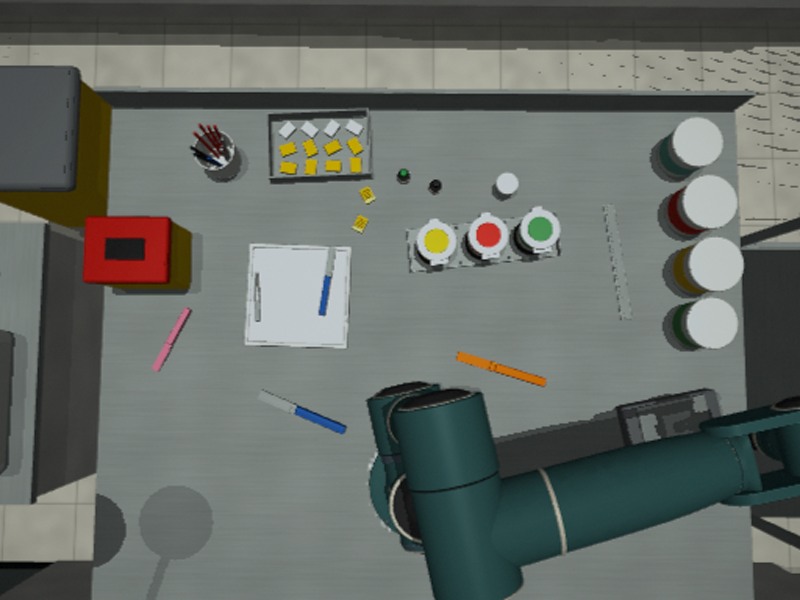

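Top view candidates for the opener (800x600 px): blue on the board (325,283), a larger blue one off the board (302,411), orange (500,368) and pink (172,340). I choose the smaller blue one, on the board. The yellow-disc jar is at (436,241), red at (487,235), green at (540,229), with their lugs facing down (-x).

```bash
cat > h.py <<'E'
import numpy as np, cv2
from workcell import r, eoat, imaging, job
def cal(n):
    c=imaging.get_calibration(n); return c,192/np.tan(np.radians(c["fovy"]/2))
def ray(n,uv):
    c,f=cal(n); uv=np.atleast_2d(uv).astype(float)
    d=np.c_[(uv[:,0]-c["cx"])/f,-(uv[:,1]-c["cy"])/f,-np.ones(len(uv))]
    return c["position"],d@c["rotation"].T
def plane(n,uv,z):
    o,d=ray(n,uv); return o+d*((z-o[2])/d[:,2])[:,None]
def tri(uv1,uv2):
    (o1,d1),(o2,d2)=ray("top",uv1),ray("scene",uv2); d1,d2=d1[0],d2[0]
    s=np.linalg.lstsq(np.c_[d1,-d2],o2-o1,rcond=None)[0]
    a,b=o1+s[0]*d1,o2+s[1]*d2; return (a+b)/2,np.linalg.norm(a-b)*1e3
def blobs(p,kind,amin=15):
    h=cv2.cvtColor(p,cv2.COLOR_RGB2HSV); H,S,V=[h[...,i].astype(int) for i in range(3)]
    m={"yellow":(H>20)&(H<33)&(S>120)&(V>100),"red":((H<6)|(H>174))&(S>120)&(V>100),
       "green":(H>45)&(H<80)&(S>90)&(V>60),"blue":(H>105)&(H<130)&(S>130)&(V>50)}[kind].astype(np.uint8)
    n,l,st,ce=cv2.connectedComponentsWithStats(m)
    return [(ce[i],st[i,4],np.argwhere(l==i)[:,::-1]) for i in range(1,n) if st[i,4]>=amin]
E
python3 - <<'E'
from h import *
P={n:np.load(n+"0.npz") for n in("top","scene")}
exp={"top":{"yellow":(436,241),"red":(487,235),"green":(540,229),"blue":(325,296)},"scene":{"yellow":(325,295),"red":(285,265),"green":(248,238),"blue":(463,375)}}
C={}
for k in ("yellow","red","green","blue"):
    for n in P:
        b=min(blobs(P[n]["p"],k),key=lambda b:np.hypot(*(b[0]-np.array(exp[n][k])*.64)))
        C[n,k]=b; 
        o,d=ray(n,b[2]); z=[P[n]["d"][v,u] for u,v in b[2]]
        c,f=cal(n); pts=o+d*np.array(z)[:,None]
        print(k,n,b[0].round(2),b[1],"depth pts median",np.median(pts,0).round(4))
    print("  tri",tri(C["top",k][0],C["scene",k][0]))
for n in P:
    X=plane(n,C[n,"blue"][2],.026)[:,:2]; m=X.mean(0); u,s,v=np.linalg.svd(X-m); a=v[0]*np.sign(v[0][0])
    t=(X-m)@a; print(n,"handle",m,np.degrees(np.arctan2(a[1],a[0])),t.min(),t.max(), (t.min()+t.max())/2)
# board
p=P["top"]["p"]; h=cv2.cvtColor(p,cv2.COLOR_RGB2HSV); m=((h[...,1]<25)&(h[...,2]>185)).astype(np.uint8); m[:,:140]=0;m[:,240:]=0;m[:140]=0;m[240:]=0
cs=max(cv2.findContours(m,0,2)[0],key=cv2.contourArea); rc=cv2.minAreaRect(cs); print("board",rc,plane("top",cv2.boxPoints(rc),.012))
a=cv2.resize(P["top"]["p"][135:235,140:350,::-1],None,fx=3.8,fy=3.8,interpolation=2)
b=cv2.resize(P["scene"]["p"][140:270,140:380,::-1],None,fx=3.3,fy=3.3,interpolation=2)[:, :a.shape[1]]
a=a[:170*2]; w=min(a.shape[1],b.shape[1]); b=b[60:];cv2.imwrite("pics/crop1.png",np.vstack([a[:,:w],b[:,:w]])[:600])
E
```

```text
yellow top [278.82 153.93] 185 depth pts median [ 0.595  -0.0248  0.1108]
yellow scene [207.56 188.08] 158 depth pts median [ 0.5953 -0.0234  0.1116]
  tri (array([ 0.59499641, -0.02420737,  0.11001042]), np.float64(0.3540653504380606))
red top [311.94 149.94] 187 depth pts median [ 0.6094 -0.1487  0.117 ]
red scene [181.7  168.97] 136 depth pts median [ 0.6103 -0.1463  0.1176]
  tri (array([ 0.60962449, -0.14836911,  0.11638031]), np.float64(0.299116368881535))
green top [345.15 146.1 ] 182 depth pts median [ 0.6242 -0.2719  0.1217]
green scene [161.6  151.15] 20 depth pts median [ 0.6128 -0.2688  0.1219]
  tri (array([ 0.61864418, -0.26815447,  0.12518219]), np.float64(11.188221646891806))
blue top [207.31 188.79] 85 depth pts median [0.4687 0.2532 0.0293]
blue scene [296.18 238.12] 122 depth pts median [0.4734 0.2575 0.0295]
  tri (array([0.4693672 , 0.25353707, 0.02230685]), np.float64(1.055310430436324))
top handle [0.46943804 0.25271342] -7.969277969816353 -0.047801528451777736 0.047638617102126746 -8.14556748254952e-05
scene handle [0.47119853 0.25590828] -8.365234020591474 -0.04831239910458937 0.04549518590505683 -0.0014086065997662711
board ((189.96307373046875, 188.96014404296875), (64.18331909179688, 64.41390991210938), 2.2025980949401855) [[0.3466103  0.45230966 0.012     ]
 [0.60313064 0.44842802 0.012     ]
 [0.5942879  0.19220002 0.012     ]
 [0.33779211 0.1993511  0.012     ]]
```

View pics/crop1.png

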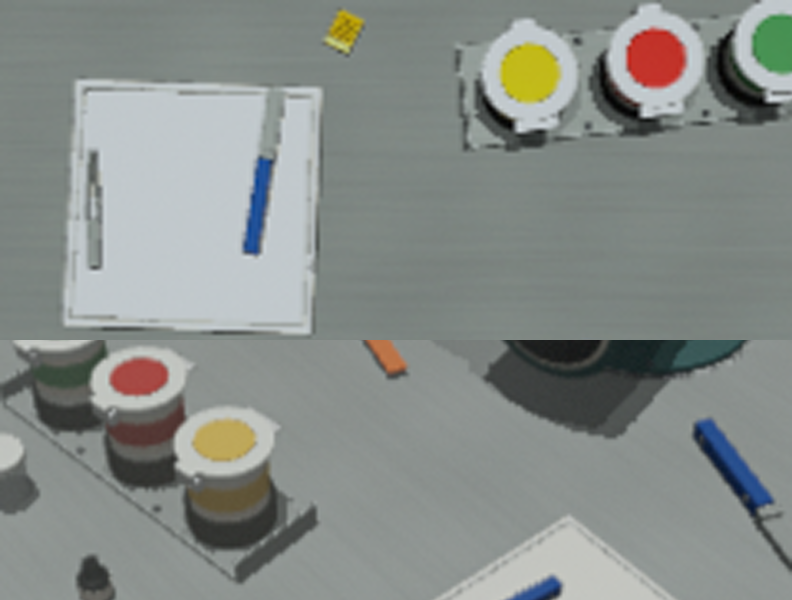

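The crop confirms the choice: the straight, flat-bladed blue opener on the board, handle centre near crop (258,205) and blade tip near (275,92). The yellow jar's lug is at crop (535,125). Next I grasp it and bring it in front of the jar.

```bash
cat >> h.py <<'E'
JC=np.array([.5950,-.0242]); JY=np.radians(6.71)
JX=np.array([np.cos(JY),np.sin(JY)]); JYV=np.array([-JX[1],JX[0]])
L=.090; DZ=.0065     # tip ahead of TCP along tool x; tip above TCP (i.e. along -tool z)
def R(yaw,pitch=0):  # nose-up pitch
    c,s=np.cos(yaw),np.sin(yaw); x=np.array([c*np.cos(pitch),s*np.cos(pitch),np.sin(pitch)])
    y=np.array([s,-c,0]); return np.c_[x,y,np.cross(x,y)]
def tcp(jx,z,pitch=0,jy=0,L=L):  # TCP for tip (middle of blade end) at jar-frame x, world z
    M=R(JY,pitch); t=np.r_[JC+jx*JX+jy*JYV,z]; return t-L*M[:,0]+DZ*M[:,2],M
def st():
    s=r.state(); return round(s["t"],2),s["tcp_pos"].round(4),np.round(s["force"],2),round(s["gripper_width"],4)
def shot(tag):
    for n in("top","scene"):
        p,d=imaging.read_camera(n); np.savez(f"{n}{tag}.npz",p=p,d=d)
E
python3 - <<'E'
from h import *
o=np.array([.470,.2535]); y=np.radians(-8.1); g=o+.035*np.array([np.cos(y),np.sin(y)])
r.move_ptp([*g,.12],R(y)); print(st())
print(r.movel([*g,.0145],rate=.12,guard=8)); print(st())
eoat.grasp(100); print(st())
r.movel([*g,.16],rate=.15); print(st())
p,M=tcp(-.075,.125); r.move_ptp(p,M); r.pause(.2); print(st(),p)
shot(1)
a=np.load("top1.npz")["p"][120:220,200:340,::-1]; b=np.load("scene1.npz")["p"][140:260,150:330,::-1]
a=cv2.resize(a,(420,300),interpolation=2); b=cv2.resize(b,(420*1,280),interpolation=2)
cv2.imwrite("pics/c2.png",np.vstack([a,b]))
E
```

```text
(3.47, array([0.5049, 0.2482, 0.12  ]), array([0.48, 0.53, 0.3 ]), 0.0856)
False
(4.5, array([0.5051, 0.2488, 0.0153]), array([0.23, 0.81, 0.47]), 0.0855)
(5.15, array([0.5049, 0.2487, 0.015 ]), array([-1.56, -0.05,  5.43]), 0.0133)
(6.27, array([0.5043, 0.2484, 0.1588]), array([-1.16, -0.16, -1.62]), 0.0134)
(7.63, array([ 0.4314, -0.0428,  0.1185]), array([ 0.23, -0.05, -1.06]), 0.0133) [ 0.43113021 -0.04347927  0.1185    ]
```

View pics/c2.png

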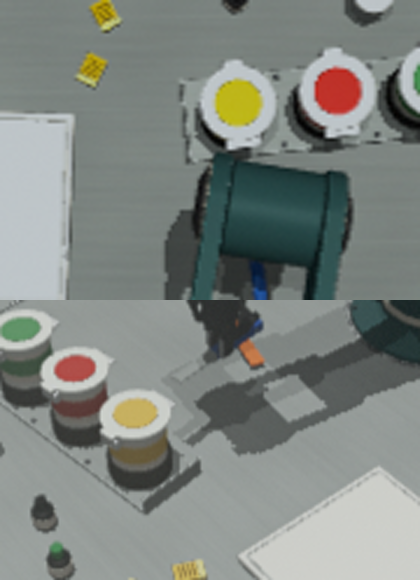

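The top view (upper half) has the wrist hiding the blade. The scene view (lower half) shows the opener held, with the blade near (195,370) pointing at the yellow jar's lug. I measure the blade from the scene depth.

```bash
python3 - <<'E'
from h import *
z=np.load("scene1.npz"); d=z["d"]; v,u=np.mgrid[0:384,0:512]; uv=np.c_[u.ravel(),v.ravel()]
o,q=ray("scene",uv); X=o+q*d.ravel()[:,None]; j=np.c_[(X[:,:2]-JC)@JX,(X[:,:2]-JC)@JYV,X[:,2]]*1e3
m=(j[:,0]>-150)&(j[:,0]<-60)&(abs(j[:,1])<25)&(j[:,2]>105)&(j[:,2]<145)
for a,b in sorted(zip(j[m].round(1).tolist(),uv[m].tolist())): print(a,b)
m=(abs(j[:,1])<24)&(j[:,0]<-44)&(j[:,0]>-60)&(j[:,2]>90); print("lug");
for a in sorted(j[m].round(1).tolist()): print(a)
img=cv2.resize(z["p"][150:220,190:300,::-1],(770,490),interpolation=2); cv2.imwrite("pics/c3.png",img)
E
```

```text
[-148.7, 8.5, 136.1] [242, 161]
[-147.9, 9.2, 132.7] [242, 162]
[-147.6, 4.8, 130.4] [241, 162]
[-147.6, 9.4, 124.4] [242, 164]
[-147.1, 0.8, 132.7] [240, 161]
[-146.6, -3.4, 130.7] [239, 161]
[-145.9, 11.1, 130.7] [242, 163]
[-145.7, 2.1, 130.1] [240, 162]
[-145.2, 11.7, 122.9] [242, 165]
[-144.3, 8.0, 130.0] [241, 163]
[-143.5, -0.4, 130.0] [239, 162]
[-143.2, -4.7, 132.0] [238, 161]
[-142.4, 5.3, 129.6] [240, 163]
[-142.1, -3.7, 129.0] [238, 162]
[-142.0, 10.1, 124.0] [241, 165]
[-141.4, 10.6, 120.3] [241, 166]
[-140.5, -6.8, 128.2] [237, 162]
[-140.5, 2.3, 120.5] [239, 165]
[-140.1, -1.8, 127.0] [238, 163]
[-140.0, 12.2, 130.6] [241, 164]
[-139.8, 3.1, 125.6] [239, 164]
[-139.5, 8.0, 128.6] [240, 164]
[-139.0, -5.4, 125.6] [237, 163]
[-137.8, 5.2, 132.3] [239, 163]
[-136.3, 1.9, 127.1] [238, 164]
[-135.9, 11.4, 124.1] [240, 166]
[-135.8, -2.2, 125.0] [237, 164]
[-135.7, 11.7, 128.7] [240, 165]
[-133.9, -9.8, 121.9] [235, 164]
[-133.0, -4.1, 125.6] [236, 164]
[-131.5, 2.0, 125.7] [237, 165]
[-131.4, 6.8, 128.5] [238, 165]
[-131.1, -2.4, 123.4] [236, 165]
[-131.1, 11.6, 127.1] [239
[... 1871 characters left out ...]
2.0, 9.6, 122.3] [228, 174]
[-80.9, 1.8, 127.0] [226, 172]
[-80.1, 2.4, 123.5] [226, 173]
[-80.1, 7.2, 126.4] [227, 173]
[-79.3, -1.2, 126.2] [225, 172]
[-78.5, -5.1, 124.4] [224, 172]
[-76.1, 6.6, 124.3] [226, 174]
[-75.3, 12.1, 128.1] [227, 174]
[-75.2, 3.0, 127.0] [225, 173]
[-75.0, -6.2, 126.0] [223, 172]
[-74.2, -0.7, 125.4] [224, 173]
lug
[-55.6, -1.7, 102.3]
[-54.8, -10.2, 102.0]
[-54.1, 4.7, 102.9]
[-54.0, 14.1, 104.5]
[-53.6, 9.7, 101.9]
[-53.0, 19.7, 104.3]
[-52.8, 15.1, 101.5]
[-52.6, -17.2, 103.5]
[-51.8, 20.7, 101.4]
[-49.5, 18.6, 101.6]
[-48.7, 1.4, 108.8]
[-47.8, 15.9, 105.4]
[-46.1, -5.1, 110.8]
[-45.8, 13.7, 109.6]
[-45.4, 9.7, 111.8]
[-44.5, 1.3, 111.5]
[-44.1, 15.4, 107.6]
```

View pics/c3.png

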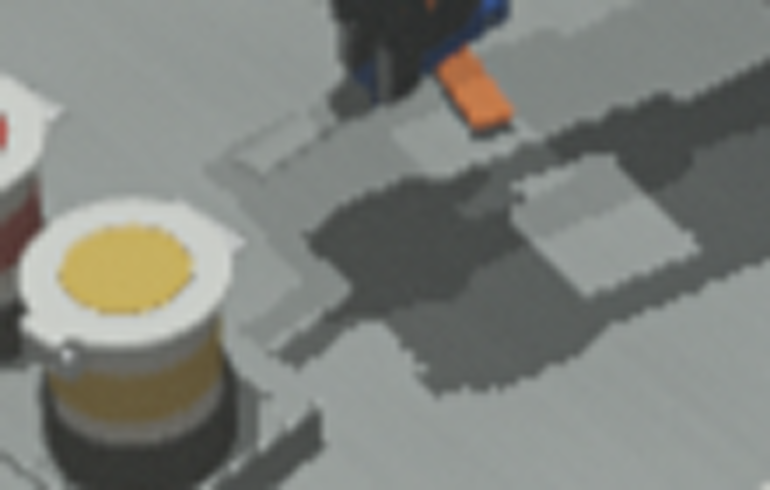

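The blade is level, its tip is at jar-frame x ≈ -75 mm and z ≈ 125 mm as intended, and the lug top is at about 102.5 mm. Now I feel for the lug.

```bash
python3 - <<'E'
from h import *
p,M=tcp(-.0525,.116); r.movel(p,M,rate=.05); r.pause(.2); a=st(); print(a)
p,M=tcp(-.0525,.098); hit=r.movel(p,M,rate=.01,guard=2); print(hit,st())
z=r.state()["tcp_pos"][2]; print("tip mid z",z+DZ)
E
```

```text
(8.57, array([ 0.4534, -0.0409,  0.1097]), array([-0.48,  0.76, -1.34]), 0.0134)
True (9.75, array([ 0.4534, -0.0408,  0.0968]), array([0.42, 0.9 , 3.03]), 0.0132)
tip mid z 0.10326020078262561
```

```bash
python3 - <<'E'
from h import *
z=.1043
p,M=tcp(-.0525,z); r.movel(p,M,rate=.01); r.pause(.2); print(st())
p2,_=tcp(-.034,z); hit=r.movel(p2,M,rate=.012,guard=3); s=r.state(); print(hit,st())
tip=s["tcp_pos"]+L*M[:,0]; print("jar x of tip",(tip[:2]-JC)@JX,(tip[:2]-JC)@JYV)
E
```

```text
(10.24, array([ 0.4534, -0.0409,  0.0977]), array([-0.63, -0.68,  0.22]), 0.0129)
True (11.31, array([ 0.4668, -0.0393,  0.0974]), array([ 0.71, -0.98,  2.55]), 0.0131)
jar x of tip -0.03912116027265769 2.567042269410538e-05
```

In the slot: the tip slid about 13 mm to the wall. Next I back off 1 mm and lever about the lug's edge.

```bash
python3 - <<'E'
from h import *
p,M=tcp(-.0403,.1037); r.movel(p,M,rate=.01); r.pause(.1); print(st())
px,pz,b=-.0560,.1024,.0157
for deg in range(3,31,3):
    f=np.radians(deg); tx=px+b*np.cos(f)-.001*np.sin(f); tz=pz+b*np.sin(f)+.001*np.cos(f)
    p,M=tcp(tx,tz,f); h=r.movel(p,M,rate=.012,guard=14); s=r.state()
    e=(s["tcp_pos"]-p)*1e3
    print(deg,h,st(),e.round(1),np.round(s["torque"],2))
    if h: break
r.pause(.1); shot(2)
b=np.load("scene2.npz")["p"][140:240,150:310,::-1]; cv2.imwrite("pics/c4.png",cv2.resize(b,(800,500),interpolation=2))
E
```

```text
(11.66, array([ 0.4657, -0.0394,  0.0973]), array([ 2.35, -0.16,  1.53]), 0.0134)
3 False (12.16, array([ 0.4659, -0.0394,  0.0932]), array([0.91, 0.07, 2.34]), 0.0134) [-0.1 -0.   0.2] [ 0.13 -0.35  0.03]
6 False (12.63, array([ 0.4665, -0.0393,  0.0893]), array([ 1.6 , -0.15,  2.5 ]), 0.0133) [-0.  -0.   0.2] [ 0.11 -0.33 -0.03]
9 False (13.11, array([ 0.4673, -0.0392,  0.0855]), array([1.58, 1.15, 3.26]), 0.0134) [-0.  -0.   0.1] [ 0.1  -0.35  0.05]
12 False (13.58, array([ 0.4683, -0.0391,  0.0817]), array([ 1.69, -0.21,  2.5 ]), 0.0138) [-0.  -0.   0.1] [ 0.1  -0.36  0.07]
15 False (14.06, array([ 0.4695, -0.039 ,  0.078 ]), array([1.85, 0.56, 3.7 ]), 0.0135) [-0.  -0.   0.1] [ 0.11 -0.42  0.05]
18 False (14.53, array([ 0.4708, -0.0388,  0.0743]), array([1.15, 0.52, 2.93]), 0.0137) [-0.1 -0.   0.1] [ 0.07 -0.43  0.02]
21 False (15.01, array([ 0.4723, -0.0386,  0.0706]), array([-1.22, -0.36,  2.73]), 0.0131) [-0.2 -0.  -0.1] [ 0.05 -0.04 -0.08]
24 False (15.48, array([ 0.474 , -0.0384,  0.0671]), array([-2.09,  0.08,  2.3 ]), 0.0136) [-0.2 -0.  -0.1] [0.   0.09 0.03]
27 False (15.96, array([ 0.476 , -0.0382,  0.0638]), array([-1.31, -0.64,  2.86]), 0.0132) [-0.1 -0.   0.1] [0.07 0.01 0.02]
30 False (16.43, array([ 0.4781, -0.038 ,  0.0605]), array([-2.  , -0.66,  1.55]), 0.0131) [-0.1 -0.   0.1] [-0.   -0.01  0.07]
```

View pics/c4.png

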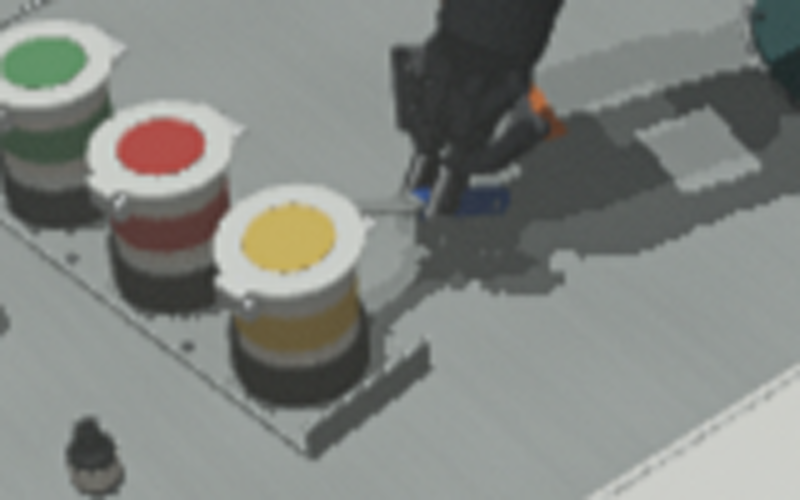

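The yellow lid is now visibly raised at its front, at (365,225), with the blade under it. The pitch torque dropped between 18° and 21°, consistent with the snap. I check the tilt from depth, then sweep the lid back with the blade.

```bash
cat >> h.py <<'E'
def lidtilt(tag):
    z=np.load(f"scene{tag}.npz"); b=min(blobs(z["p"],"yellow"),key=lambda b:np.hypot(*(b[0]-[207.5,188])))
    o,q=ray("scene",b[2]); X=o+q*np.array([z["d"][v,u] for u,v in b[2]])[:,None]
    j=np.c_[(X[:,:2]-JC)@JX,(X[:,:2]-JC)@JYV]; A=np.c_[j,np.ones(len(j))]
    c=np.linalg.lstsq(A,X[:,2],rcond=None)[0]; return -c[0],c[2]
E
python3 - <<'E'
from h import *
print("before",lidtilt(0)); a=lidtilt(2); print("now",a)
if a[0]<.05: raise SystemExit
for th in np.r_[.12,np.arange(.2,1.85,.1)]:
    rho=np.interp(th,[.1,1.0,1.8],[.091,.072,.065]); f=np.radians(np.interp(th,[.3,1.2],[30,10]))
    tx=.050-rho*np.cos(th)-.003*np.sin(th); tz=.109+rho*np.sin(th)-.003*np.cos(th)
    p,M=tcp(tx,tz,f); h=r.movel(p,M,rate=.04,guard=10); print(round(th,2),h,st())
    if h: break
r.pause(.1); shot(3)
b=np.load("scene3.npz")["p"][100:260,130:340,::-1]; cv2.imwrite("pics/c5.png",cv2.resize(b,(735,560),interpolation=2))
E
```

```text
before (np.float64(-0.013721317094083113), np.float64(0.11130326512392061))
now (np.float64(0.07131131089564675), np.float64(0.1152632132382562))
0.12 False (16.94, array([ 0.4809, -0.0376,  0.0663]), array([-0.26, -1.2 , -0.83]), 0.0137)
0.2 False (17.27, array([ 0.4836, -0.0373,  0.0734]), array([ 0.17, -0.39, -2.08]), 0.0132)
0.3 False (17.65, array([ 0.4875, -0.0369,  0.0815]), array([ 0.04,  0.12, -0.66]), 0.0135)
0.4 False (18.07, array([ 0.4901, -0.0365,  0.0915]), array([-0.57, -0.33, -0.83]), 0.0133)
0.5 False (18.48, array([ 0.4935, -0.0361,  0.1011]), array([-0.11,  1.09, -1.  ]), 0.0136)
0.6 False (18.88, array([ 0.4976, -0.0356,  0.1102]), array([-1.1 , -0.39, -1.1 ]), 0.0134)
0.7 False (19.27, array([ 0.5023, -0.0351,  0.1186]), array([-0.16,  0.36, -1.4 ]), 0.0134)
0.8 False (19.65, array([ 0.5074, -0.0344,  0.1262]), array([-0.25, -0.26, -1.21]), 0.0134)
0.9 False (20.02, array([ 0.5129, -0.0338,  0.133 ]), array([-0.32,  0.35, -1.44]), 0.0135)
1.0 False (20.38, array([ 0.5186, -0.0331,  0.139 ]), array([-0.94, -1.07, -0.87]), 0.0133)
1.1 False (20.73, array([ 0.524 , -0.0325,  0.1455]), array([-0.53,  0.31, -1.95]), 0.0131)
1.2 False (21.08, array([ 0.5298, -0.0318,  0.1512]), array([-0.32,  0.23, -1.78]), 0.0137)
1.3 False (21.41, array([ 0.5366, -0.0311,  0.1529]), array([-0.54, -0.33, -1.28]), 0.0135)
1.4 False (21.73, array([ 0.5435, -0.0302,  0.154 ]), array([-0.5 ,  0.34, -1.93]), 0.013)
1.5 False (22.05, array([ 0.5502, -0.0295,  0.1541]), array([ 0.45,  0.43, -1.11]), 0.013)
1.6 False (22.37, array([ 0.5569, -0.0287,  0.1537]), array([-1.67,  0.74, -0.54]), 0.0133)
1.7 False (22.68, array([ 0.5634, -0.0279,  0.1525]), array([-0.93,  0.67, -0.77]), 0.0135)
1.8 False (23.0, array([ 0.5696, -0.0271,  0.1508]), array([ 0.39,  0.21, -1.18]), 0.0133)
```

View pics/c5.png

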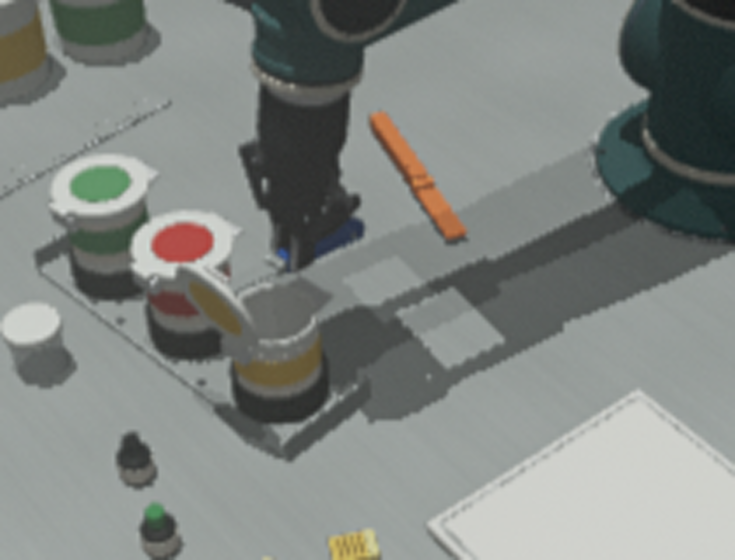

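The yellow lid leans back past upright near (215,300), and the red and green lids are shut. I retract and lay the opener back down on the board.

```bash
python3 - <<'E'
from h import *
s=r.state(); p=s["tcp_pos"]-np.r_[JX*.10,0]; r.movel(p,rate=.15); r.movel(p+[0,0,.04],R(JY),rate=.15)
y=np.radians(-8.1); g=[.5049,.2487]
r.move_ptp([*g,.12],R(y)); r.movel([*g,.03],rate=.08); r.pause(.2); print(st())
print(r.movel([*g,.0138],rate=.012,guard=2.5),st())
r.pause(.2); eoat.release(); r.pause(.2); print(st())
r.movel([*g,.15],rate=.12)
r.move_ptp([.40,.05,.30],R(y)); r.pause(.3); print(st()); shot(4)
for n in("top","scene"):
    z=np.load(n+"4.npz"); e={"top":(207,189),"scene":(296,238)}[n]
    b=min(blobs(z["p"],"blue"),key=lambda b:np.hypot(*(b[0]-e))); o,q=ray(n,b[2]); X=o+q*np.array([z["d"][v,u] for u,v in b[2]])[:,None]
    print(n,b[0],b[1],np.median(X,0),X[:,2].min(),X[:,2].max())
a=np.load("top4.npz")["p"][110:240,130:370,::-1]; b=np.load("scene4.npz")["p"][110:330,130:400,::-1]
cv2.imwrite("pics/c6.png",np.vstack([cv2.resize(a,(480,260),interpolation=2),cv2.resize(b,(480,340),interpolation=2)]))
E
```

```text
(27.05, array([0.505 , 0.2487, 0.0303]), array([ 0.87,  0.07, -0.34]), 0.0133)
True (28.19, array([0.5049, 0.2487, 0.015 ]), array([-0.45, -0.1 ,  5.45]), 0.0133)
(29.28, array([0.5044, 0.2485, 0.0143]), array([-0.03, -0.68, -0.49]), 0.0852)
(31.92, array([0.4002, 0.0504, 0.2994]), array([-0.36,  0.69,  1.23]), 0.0851)
top [206.78313253 188.43373494] 83 [0.46912037 0.25398587 0.02951883] 0.019518377467856896 0.038567033961449226
scene [296.89922481 238.41085271] 129 [0.47189509 0.2598236  0.02878262] 0.01768311536218281 0.036133171762184224
```

View pics/c6.png

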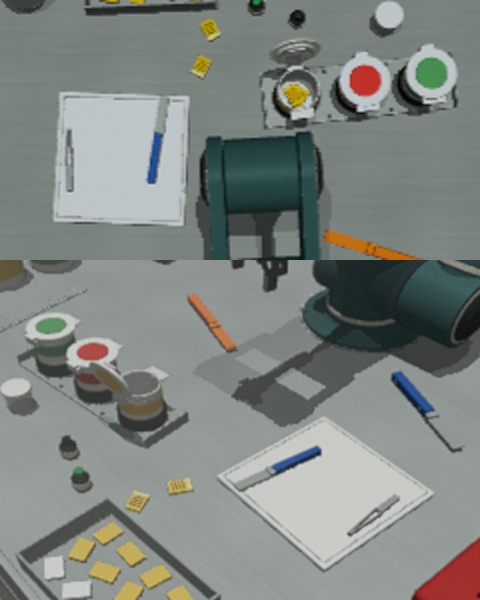

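The opener lies on the board at (155,140), the arm is clear, and the lid is open at (297,50). One numeric check of the lid angle, then I hand in.

```bash
python3 - <<'E'
from h import *
z=np.load("scene4.npz"); d=z["d"]; v,u=np.mgrid[0:384,0:512]; o,q=ray("scene",np.c_[u.ravel(),v.ravel()]); X=o+q*d.ravel()[:,None]
j=np.c_[(X[:,:2]-JC)@JX,(X[:,:2]-JC)@JYV,X[:,2]]
m=(j[:,0]>.04)&(j[:,0]<.11)&(abs(j[:,1])<.045)&(j[:,2]>.125)&(j[:,2]<.22); P=j[m]
c=np.linalg.lstsq(np.c_[P[:,2]-.109,np.ones(m.sum())],P[:,0],rcond=None)[0]; ang=np.pi/2+np.arctan(c[0]); print(m.sum(),"lid angle",ang,c[1])
if ang>1.66: job.hand_in(); print("handed in")
E
```

```text
265 lid angle 1.731324283747974 0.05508546401282418
the job is handed in; nothing more can be done
handed in
```

The yellow jar's lid is prised open and swung back past upright, the opener is lying on the white board, and the job is handed in. It reports no verdict.

- **Prising:** I gripped the blue-handled opener on the board and felt the blade down onto the yellow jar's lug. I slid it in under the lip to the wall and levered about the lug's edge. The pitch torque dropped between 18° and 21°, and depth then showed the lid tilted about 0.07 rad. The gripper stayed clear of the lid throughout.
- **Swinging back:** I swept the lid open with the blade and backed out.
- **Laying down:** I set the opener back on its original spot, stopping on a light contact with the board before releasing.

Last checks before hand-in, at about 32 s on the robot's clock:
- **Lid:** depth gave about 1.73 rad, against the 1.6 rad needed.
- **Opener:** it lies on the board with the top of its handle at 29 mm, within about 1 mm of where depth put it at the start. I judged level from that height and the picture, not from a measured angle.
- **Other jars and bystanders:** by eye in the last picture, the red and green lids are shut and nothing else has moved. I did not measure these.

No check failed. The gripper width read 13 mm on the 16 mm handle throughout, but the hold was secure.

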